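# Start the stirrer at speed 5

## Task

Start the stirrer at speed 5: with a fingertip push the pointer of its speed selector clockwise, click by click, to position 5 (the fifth short tick after the long off tick) without ever going past it, and let it go. Then press the round start key all the way down and release it. Do not pinch the pointer, do not press the square key, and leave the glassware and other things where they stand.

Things in the scene. Friction and masses are not known exactly. Their poses are not given: they have to be found in the camera images.
- stirrer: White laboratory stirrer, fixed, 300 (x) by 240 (y) by 95 mm high. Origin under its centre on the table; own x points from its control deck (robot side) to its round plate, y to its left, z up. The front half (own x below -5 mm) is the flat deck, 70 mm above the table; the back half is 83 mm high and carries the plate (radius 70, top 95 mm above the table, centre at own x = 75, y = 0).
- selector (a joint): Angle (rad) of the speed selector: 0 at off, growing clockwise seen from above, at most 4.71. Ten detents, 0 to 9, every 0.5236 rad (30 degrees); position 5 is 2.618. About 4 N on the pointer 30 mm from the axis takes it over the ridge half-way between two positions; it then snaps to the next by itself and stays there. Deck ticks: position 0 long and wide, the other nine short and thin.
- selector_axis (a point): Point on the selector's vertical axis at the hub's top, 101 mm above the table (own x = -78, y = 50 mm of the stirrer). The selector is black: a flat skirt of radius 30 (top 6 mm above the deck), a hub of radius 15 (top 31 mm above the deck) and a one-armed pointer from the axis out to 42 mm, 14 mm wide, from 6 to 32 mm above the deck, with a white line on top.
- pointer_tip (a point): Middle of the pointer's outer end, 42 mm from the axis, 19 mm above the deck. At position 0 the pointer is turned 135 degrees counter-clockwise from the stirrer's own x axis (near left); at position 5, 15 degrees clockwise from that axis (away from the robot).
- round_key (a joint): Travel in m of the round start key: 0 up, 0.005 fully down; it springs back. It starts to move at 1.5 N and is fully down at 4 N.
- round_key_top (a point): Centre of the top of the round start key (diameter 26), 11 mm above the deck; at own x = -52, y = -75 mm of the stirrer.
- square_key (a joint): Travel in m of the square key (plate heating), 0 up, 0.005 fully down; same spring. Not to be pressed.
- square_key_top (a point): Centre of the top of the square key (24 by 24), 11 mm above the deck; at own x = -110, y = -75 mm of the stirrer, nearer the robot than the round key.
- beaker: Bystander: glass beaker, diameter 64, 58 high, on the round plate of the stirrer (mm). Origin at the centre of its underside.
- vial: Bystander: small capped amber vial, diameter 22, 38 high, standing on the stirrer's deck between the selector and the keys (mm). Origin at the centre of its underside.
- reagent: Bystander: amber bottle with cap, diameter 70, 150 high, on the table left of the stirrer (mm). Origin at the centre of its underside.
- flask: Bystander: amber flask with narrow neck, foot diameter 60, 100 high, on the table right of the stirrer (mm). Origin at the centre of its underside.
- spatula: Bystander: steel spatula 160 long lying on the table left of the stirrer (mm). Origin at the centre of its underside.
- dish: Bystander: white ceramic dish, diameter 60, 20 high, on the table right of the stirrer (mm). Origin at the centre of its underside.
- marker: Bystander: black marker pen 120 long, 14 thick, lying on the table right of the stirrer (mm). Origin at the centre of its underside.

How it is judged:
On the way, in this order (a step that is already met when the one before it is completed fails the run):
1. the selector stands in position 5 and has been let go (value of joint selector between 2.488 and 2.748 rad and contact force between the fingers and selector_c2 below 0.3 N and contact force between the fingers and selector_c3 below 0.3 N), for 0.2 s.
2. the round start key is pressed fully down (value of joint round_key above 0.004 m), for 0.04 s.
At the end, for the whole second after the job is handed in: The selector rests in position 5 (2.618 rad, within 0.13), let go; after that the round key was pressed at least 4 of its 5 mm and is up again (within 1 mm); the square key is up and every bystander within 20 mm of where it began (value of joint selector between 2.488 and 2.748 rad and value of joint each of round_key, square_key below 0.001 m and distance of each of beaker, vial, reagent, flask, spatula, dish, marker from where it was at the start of the episode below 0.02 m); the robot touches nothing.
It fails at once if the selector went past position 5 (more than 0.35 rad beyond it) (value of joint selector above 2.968 rad).
It fails at once if the start key was pressed while the selector was not in position 5 (value of joint round_key above 0.003 m and not (value of joint selector between 2.488 and 2.748 rad)).
It fails at once if the square key was pressed (value of joint square_key above 0.003 m).
It fails at once if the pointer was pinched (fingers press over 2 N on both of its halves at once) (contact force between the fingers and selector_c2 above 2 N and contact force between the fingers and selector_c3 above 2 N).
It fails at once if a bystander was moved, lifted or carried more than 20 mm, or tipped over (distance of any of beaker, vial, reagent, flask, spatula, dish, marker from where it was at the start of the episode above 0.02 m or angle between any of beaker, vial, reagent, flask, dish's own z axis and vertical above 0.5 rad).
It also fails if it takes over 56 s, if anything falls off the work surface, if the arm or the gripper's body presses on something with over 40 N, if the wrist force passes 120 N, or if a joint passes its speed limit or range.

## Robot

A 7-joint arm with a two-finger parallel gripper is mounted at the origin on the work surface. World frame = base frame: x ahead of the robot, y to its left, z up, the work surface at z = 0. Lengths are in m, angles in rad, forces in N, time in s.
With the tool pointing down it reaches from about 0.4 to 0.875 m from the base axis. Payload 4.4 kg.
Tool frame: the origin (TCP) lies at the very end of the fingers, on their centre line; the grasp point (between the pads) lies 19 mm behind it; y points along the fingers, x is the direction in which the jaws open and shut, and the axes are right-handed (so a half turn about y gives the same grasp; the last joint's range is limited). The gripper opens to 85 mm and grips with 20 to 120 N. Pads are 22 mm wide; open, the fingers measure 114 mm over their backs; the gripper's body (76 mm by 85 mm) begins 54 mm behind the grasp point. The pads swing forward as they close: fully open they stand 13 mm farther back than shut.
Start: joints at [1.239, 0.628, 0.038, 1.517, -0.027, 0.996, -0.02], TCP at [0.171, -0.627, 0.231] pointing down, gripper open.
Joint ranges: [-3.06, 3.06], [-0.37, 2.12], [-1.25, 1.32], [0.18, 2.47], [-1.1, 4.24], [0.23, 1.98], [-2.94, 2.94]. Speed limits (rad/s): [2.57, 2.57, 3.14, 3.14, 3.14, 3.14, 3.14].

## Interface

Orientations are given as a rotation vector (axis times angle).
In Python, from bench import get_obs, snapshot, camera_info, close_job, recognise, trace, spot_point gives the robot as it stands. The module is installed in compiled form; this text tells all that it offers.
- The arm moves only by the shell command python3 -m handwheel 'ROWS' [OPENING] [FORCE]. ROWS is JSON, a list of rows, each a list of 2 entries, a list of its own where there are three numbers: the shift along the world's x, y, z in cm, then the turn about the world's z in rad. In form: [[[dx, dy, dz], roll], ...]. A call has 1 to 5 rows; each row shifts and turns the commanded pose from where the row before left it; what a row does not reach is not made up. A row lasts 1/10 s, in which the tool goes at most 50 mm and 8.59 degrees, less where a joint would pass 70% of its speed; a pose out of reach is approached as far as the arm can. A call with a gripper value outside its range is refused whole. OPENING is the finger opening in cm, from 0 to 8.54, set as the call begins (- or left out, the last holds). The fingers move at their own pace and stop on an object; FORCE is the grip in N (left out, the last holds). Time passes only in rows, so rows that do not move let the fingers close. It gives the time, the measured TCP pose, the force and the opening at its end, in the units of the state.
- get_obs(): the state, without advancing time (a new reading comes with each control period).
- snapshot(name): name is "scene" or "side" or "wrist"; returns the picture (480x640x3 uint8, red, green, blue); there is no depth.
- camera_info(name): a dict with "intrinsics" (3x3 intrinsics, pixels), "extrinsics" (4x4, takes a point from camera to world coordinates); the wrist camera has in their place "T_tool_cam" (4x4, takes a point from camera to tool coordinates, whose origin is the TCP and whose axes are the tool frame's). Camera axes: x right, y up, looking along -z (the intrinsics and any distortion apply to the point x, -y, -z); pixel columns grow to the right and rows downward; lengths in m; the calibration is good to about 2 mm. A picture is of the moment at which its call begins: read the wrist's pose just before it. camera_info takes no time and is no camera call.
- close_job(): hands the job in, once; it reports no verdict.
Trained networks look in the newest picture that a camera, given by its name, has taken for a name from the list of things; names that differ only in an ending like _2 or _b are one class to them, and where a whole thing is asked for, a point or a joint stands for the part that bears it (a point fixed in the world has none). Each returns a list of dicts, best first, with "score" (0 to 1); they miss things now and then, are a little off and sometimes report something else, mostly with a low value. They report only what shows in the picture. A call takes as long as a camera call.
- recognise(camera, name): "extent" ([centre column, centre row, width, height] in pixels, round what is visible of it).
- trace(camera, name): "mask" (480x640 bool, what is visible of it) and "extent" ([centre column, centre row, width, height] in pixels, round what is visible of it).
- spot_point(camera, name): "pixel" ([column, row] in pixels: a listed point, or the origin of a listed thing).
The state is a dict: "time_s": time; "q": joint angles; "dq": joint speeds; "effort": joint torques, N m; "ee_pos": TCP position; "ee_rot": TCP orientation; "force": force on the tool from outside, world axes, zero at the start; "torque": the same for the moment, N m; "width": finger opening in m.
Only numpy, scipy, OpenCV 4.12 (cv2) and the standard library are available. Lean on these libraries where they do the work, as an engineer would, in place of code of your own. Each camera call takes 0.05 s, during which the arm holds its last target. There are 200 camera calls.

## Working session

There is one attempt and no reset: what is moved stays moved. The work goes in short steps, Python scripts to look and compute and a shell command to move; the robot and the scene stay as the last step left them, time stands still between calls to the robot, and variables do not carry over. Pictures are saved under pics/ and viewed, about 8 in all and at most 12, crops included, and the job is handed in when it is done.

```bash
mkdir -p pics; ls; python3 - <<'E'
from bench import *
import cv2,numpy as np
print(get_obs())
for c in ["scene","side"]:
    im=snapshot(c); cv2.imwrite(f"pics/{c}0.png",im[:,:,::-1])
    ci=camera_info(c); print(c,ci)
    for n in ["selector_axis","pointer_tip","round_key_top","square_key_top","stirrer","vial","beaker","reagent","flask"]:
        r=spot_point(c,n)[:2]; print(n,[(np.round(x["pixel"],1).tolist(),round(x["score"],2)) for x in r])
print(camera_info("wrist"))
E
```

```text
pics
{'time_s': 0.0, 'q': array([ 1.23919084,  0.62934516,  0.03844538,  1.5183944 , -0.0269892 ,
        0.99631286, -0.01997135]), 'dq': array([ 0.00042308, -0.00139533, -0.00013344,  0.00082313,  0.00167442,
       -0.00039339, -0.00032153]), 'effort': array([ 3.16565083e-04, -5.63387489e+01,  1.22654099e+00, -1.93441415e+01,
        1.11181301e-02,  1.03846935e-02,  3.24771395e-05]), 'ee_pos': array([ 0.17059897, -0.62654445,  0.23038135]), 'ee_rot': array([-1.32211823,  1.01229735, -1.0096912 ]), 'force': array([-0.37579199,  0.51418417,  0.06017156]), 'torque': array([0.0070111 , 0.02989255, 0.00716407]), 'width': 0.0855319260956733}
scene {'intrinsics': array([[522.90438521,   0.        , 323.02550742],
       [  0.        , 522.90438521, 239.12230733],
       [  0.        ,   0.        ,   1.        ]]), 'extrinsics': array([[ 0.32120642, -0.52353766,  0.78913545,  1.276237  ],
       [ 0.9469972 ,  0.18176739, -0.26487152, -0.18282679],
       [-0.00476887,  0.83238749,  0.55417355,  0.54918144],
       [ 0.        ,  0.        ,  0.        ,  1.        ]])}
selector_axis [(
[... 1039 characters left out ...]
0.73), ([282.0, 281.6], 0.58)]
beaker [([333.6, 265.8], 0.76), ([262.1, 364.5], 0.65)]
reagent [([354.0, 243.6], 0.75), ([334.8, 265.4], 0.17)]
flask [([346.2, 399.3], 0.58)]
{'intrinsics': array([[354.29813216,   0.        , 318.075119  ],
       [  0.        , 354.29813216, 240.21713935],
       [  0.        ,   0.        ,   1.        ]]), 'T_tool_cam': array([[ 9.99999990e-01, -7.12969927e-05, -1.18027814e-04,
        -1.33909585e-04],
       [-9.17924278e-05,  2.94537741e-01, -9.55639843e-01,
        -1.41780629e-01],
       [ 1.02897893e-04,  9.55639845e-01,  2.94537732e-01,
         7.57083188e-02],
       [ 0.00000000e+00,  0.00000000e+00,  0.00000000e+00,
         1.00000000e+00]])}
```

View images.

```bash
cat > h.py <<'E'
import numpy as np, cv2
from bench import *
from scipy.spatial.transform import Rotation as R
def ray(c,px,obs=None):
    ci=camera_info(c); K=ci["intrinsics"]
    if c=="wrist":
        T=np.eye(4); T[:3,:3]=R.from_rotvec(obs["ee_rot"]).as_matrix(); T[:3,3]=obs["ee_pos"]; E=T@ci["T_tool_cam"]
    else: E=ci["extrinsics"]
    d=np.linalg.solve(K,[px[0],px[1],1]); return E[:3,3],E[:3,:3]@(d*[1,-1,-1])
def at(c,px,z,obs=None):
    o,d=ray(c,px,obs); return (o+d*(z-o[2])/d[2])
def proj(c,p,obs=None):
    ci=camera_info(c); K=ci["intrinsics"]
    if c=="wrist":
        T=np.eye(4); T[:3,:3]=R.from_rotvec(obs["ee_rot"]).as_matrix(); T[:3,3]=obs["ee_pos"]; E=T@ci["T_tool_cam"]
    else: E=ci["extrinsics"]
    q=np.linalg.solve(E,np.r_[p,1])[:3]*[1,-1,-1]; q=K@q; return q[:2]/q[2]
E
python3 - <<'E'
from h import *
P={"scene":dict(axis=(300.1,204.7),tip=(326,211.2),rk=(229.4,226.9),sk=(229.1,207.8),vial=(254.8,239.6),beaker=(278.7,254.2),reagent=(411.4,300.2),flask=(129.8,340.3),stirrer=(273.9,274.6)),
"side":dict(axis=(262.7,244.6),tip=(270.8,236.6),rk=(260.7,295),sk=(230.5,287),vial=(258.8,291.6),beaker=(333.6,265.8),reagent=(354,243.6),flask=(346.2,399.3),stirrer=(289.8,302.6))}
Z=dict(axis=.101,tip=.089,rk=.081,sk=.081,vial=.07,beaker=.095,reagent=0,flask=0,stirrer=0)
for n in Z: print(n,*[at(c,P[c][n],Z[n]).round(4)[:2] for c in P])
a=cv2.imread("pics/scene0.png");b=cv2.imread("pics/side0.png")
A=cv2.resize(a[160:360,90:450],None,fx=2.2,fy=2.2,interpolation=2)
cv2.imwrite("pics/sceneC.png",A)
cv2.imwrite("pics/sideC.png",cv2.resize(b[190:430,180:480],None,fx=2.4,fy=2.4,interpolation=2))
E
```

```text
axis [0.5241 0.0285] [0.5111 0.0255]
tip [0.5403 0.0699] [0.5267 0.0683]
rk [ 0.523  -0.0955] [ 0.5088 -0.1025]
sk [ 0.4596 -0.0846] [ 0.4519 -0.0781]
vial [ 0.5582 -0.0608] [ 0.5044 -0.0805]
beaker [ 0.6464 -0.0418] [ 0.6485 -0.0388]
reagent [0.709  0.1571] [0.7139 0.1565]
flask [ 0.6554 -0.2754] [ 0.6544 -0.2824]
stirrer [ 0.5708 -0.0356] [ 0.5631 -0.0369]
```

View pics/sceneC.png

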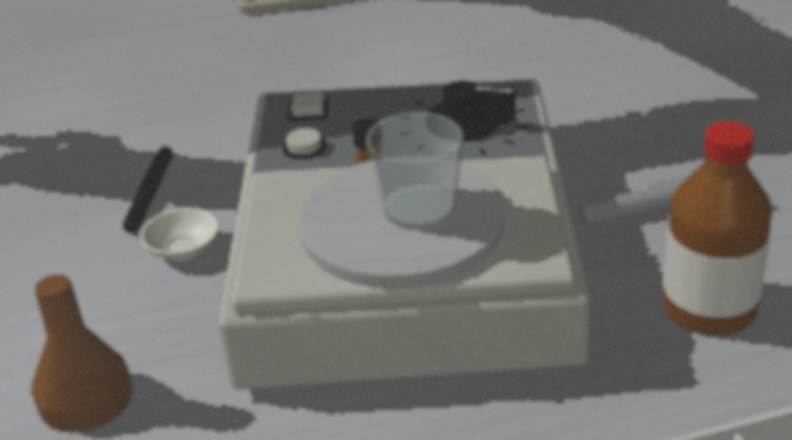

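View pics/sideC.png

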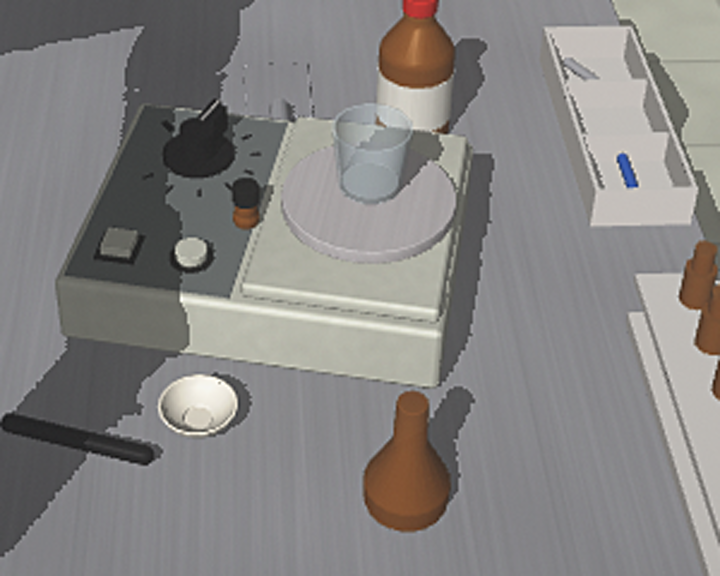

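```bash
python3 - <<'E'
from h import *
o=get_obs(); print(R.from_rotvec(o["ee_rot"]).as_matrix().round(3)); print(at("side",(282.3,282),.07).round(4), at("scene",(90+362/2.2,160+163/2.2),.07).round(4))
E
python3 -m handwheel '[[[2,3,2],0],[[2,4,2],0],[[2,4.5,1],0],[[2,4.5,0],0],[[2,4.5,0],0]]' 0
```

```text
[[ 0.263  0.     0.965]
 [-0.965 -0.     0.263]
 [ 0.    -1.     0.   ]]
[ 0.549  -0.0542  0.07  ] [ 0.5417 -0.0576  0.07  ]
time_s: 1.5
ee_pos: [0.2714, -0.4208, 0.2819]
ee_rot: [-1.323, 1.01, -1.013]
force: [2.1, 0.2, -0.9]
width: 0.0122
```

```bash
python3 -m handwheel '[[[2.5,4.2,0.5],0],[[2.5,4.2,0.5],0],[[2.5,4.2,0.5],0],[[2.5,4.2,0],0],[[2.5,4.2,0],0]]' >/dev/null
python3 -m handwheel '[[[2,4,0],0],[[2,4,0],0],[[2,4,0],0],[[1,3,0],0],[[0,3.5,0],0]]'
python3 -m handwheel '[[[0,0,0],0],[[0,0,0],0]]'
python3 - <<'E'
from h import *
o=get_obs(); im=snapshot("wrist"); cv2.imwrite("pics/w1.png",im[:,:,::-1]); np.save("w1.npy",np.r_[o["ee_pos"],o["ee_rot"]])
for n,z in dict(selector_axis=.101,pointer_tip=.089,round_key_top=.081,square_key_top=.081,vial=.07).items():
    for r in spot_point("wrist",n)[:2]: print(n,np.round(r["pixel"],1),round(r["score"],2),at("wrist",r["pixel"],z,o).round(4))
E
```

```text
time_s: 2.5
ee_pos: [0.4671, -0.0261, 0.2964]
ee_rot: [-1.322, 1.01, -1.012]
force: [0.5, 0.8, -0.1]
width: -0.0001
time_s: 2.7
ee_pos: [0.4656, -0.027, 0.2964]
ee_rot: [-1.324, 1.009, -1.01]
force: [0.3, -0.1, -0.0]
width: 0.0
selector_axis [271.2 147.9] 0.95 [0.5129 0.0308 0.101 ]
pointer_tip [238.1 119. ] 0.82 [0.5293 0.0678 0.089 ]
round_key_top [395.4 186.9] 0.87 [ 0.5074 -0.0964  0.081 ]
square_key_top [365.1 236.6] 0.97 [ 0.4494 -0.0827  0.081 ]
vial [354.  108.8] 0.69 [ 0.5679 -0.0353  0.07  ]
```

View pics/w1.png

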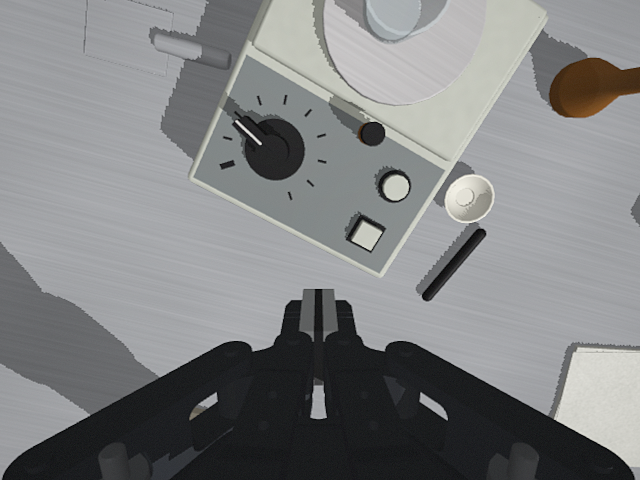

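```bash
python3 - <<'E'
from h import *
from scipy.optimize import least_squares
v=np.load("w1.npy"); o=dict(ee_pos=v[:3],ee_rot=v[3:])
own=np.array([[-78,50,101],[-52,-75,81],[-110,-75,81]])/1e3
px=np.array([[271.2,147.9],[395.4,186.9],[365.1,236.6]])
ticks={0:(227,164),1:(227,138),3:(260,100),4:(285,99),5:(308,112),6:(321,135),7:(322,161),8:(310,183),9:(291,195)}
def W(p,s): 
    c,n=np.cos(s[2]),np.sin(s[2]); return np.array([s[0]+c*p[0]-n*p[1],s[1]+n*p[0]+c*p[1],p[2]])
def tk(k,r): a=np.radians(135-30*k); return np.array([-.078+r*np.cos(a),.05+r*np.sin(a),.07])
def f(s): 
    return np.concatenate([proj("wrist",W(p,s),o)-q for p,q in zip(own,px)]+[proj("wrist",W(tk(k,s[3]),s),o)-q for k,q in ticks.items() if k])
r=least_squares(f,[.57,-.04,-.23,.045]); print(r.x,np.abs(r.fun).max(),r.fun.round(1))
s=r.x
for n,p in zip(["axis","rk","sk"],own): print(n,W(p,s).round(4))
print("vial top", at("wrist",(372,133),.108,o).round(4),"beaker",at("wrist",(393,15),.095,o).round(4))
A=W(own[0],s)
for k in (2,4,4.5,5): a=np.radians(135-30*k)+s[2]; print(k,np.degrees(a).round(1),(A[:2]+.042*np.array([np.cos(a),np.sin(a)])).round(4))
t=at("wrist",(237,123),.102,o);print("tip line",t, np.degrees(np.arctan2(*(t-A)[1::-1])))
E
```

```text
[ 0.57476799 -0.03645017 -0.23513884  0.04848939] 2.6462123063151353 [-0.1  2.6  0.6  0.9  1.2 -0.5  0.4 -1.  -0.7 -0.7  0.2 -0.2  0.   0.
  0.2 -0.1 -0.3 -0.3 -0.1 -0.6 -1.5 -0.1]
axis [0.5106 0.0303 0.101 ]
rk [ 0.5067 -0.0973  0.081 ]
sk [ 0.4503 -0.0838  0.081 ]
vial top [ 0.5498 -0.0538  0.108 ] beaker [ 0.6461 -0.0433  0.095 ]
2 61.5 [0.5306 0.0673]
4 1.5 [0.5525 0.0315]
4.5 -13.5 [0.5514 0.0206]
5 -28.5 [0.5475 0.0103]
tip line [0.52599646 0.06532528 0.102     ] 66.192376615779
```

```bash
cat > path.py <<'E'
from h import *
A=np.array([.5106,.0303]); H=np.radians(15.2)
def pos(deg,r=.032):
    p=np.radians(deg); t=H-p; h=.0075*abs(np.cos(t))+.011*abs(np.sin(t)); d=.007+h
    return A+r*np.array([np.cos(p),np.sin(p)])+d*np.array([-np.sin(p),np.cos(p)])
if __name__=="__main__":
    o=get_obs(); print("now",o["ee_pos"].round(4)); c=o["ee_pos"][:2]
    for a in [88,75,61.5,54,46.5,39,31.5,24,16.5,9,1.5,-6,-10,-13.5,-17]:
        q=pos(a); print(a,(q*100).round(2),((q-c)*100).round(2)); c=q
E
python3 path.py
```

```text
now [ 0.4656 -0.0285  0.2963]
88 [49.2  6.3] [2.64 9.15]
75 [49.93  6.65] [0.73 0.35]
61.5 [50.82  6.8 ] [0.89 0.16]
54 [51.34  6.78] [ 0.53 -0.02]
46.5 [51.88  6.67] [ 0.53 -0.11]
39 [52.4   6.47] [ 0.52 -0.2 ]
31.5 [52.89  6.18] [ 0.49 -0.29]
24 [53.33  5.8 ] [ 0.44 -0.37]
16.5 [53.71  5.35] [ 0.38 -0.45]
9 [53.98  5.08] [ 0.27 -0.28]
1.5 [54.21  4.8 ] [ 0.24 -0.27]
-6 [54.43  4.48] [ 0.22 -0.32]
-10 [54.53  4.29] [ 0.1  -0.19]
-13.5 [54.61  4.12] [ 0.08 -0.18]
-17 [54.68  3.93] [ 0.07 -0.19]
```

```bash
python3 -m handwheel '[[[0.5,2.4,-2],0],[[0.5,2.4,-3],0],[[0.5,2.4,-3],0],[[0.5,2.2,-3],0],[[0.3,0,-2.5],0]]'
python3 -m handwheel '[[[0,0,-2.5],0],[[0,0,-2],0],[[0,0,-1.2],0],[[0,0,0],0],[[0,0,0],0]]'
python3 - <<'E'
from h import *
o=get_obs(); print(o["ee_pos"].round(4),o["force"].round(2))
im=snapshot("wrist");s=snapshot("side")
cv2.imwrite("pics/c2.png",np.hstack([im[100:400,170:470,::-1],cv2.resize(s[150:300,190:340,::-1],(300,300))]))
E
```

```text
time_s: 3.5
ee_pos: [0.4889, 0.0697, 0.16]
ee_rot: [-1.323, 1.009, -1.007]
force: [0.8, -0.2, -0.1]
width: 0.0002
time_s: 4.0
ee_pos: [0.4891, 0.0664, 0.1047]
ee_rot: [-1.323, 1.011, -1.012]
force: [0.6, 0.3, -0.6]
width: 0.0001
[0.4891 0.0664 0.1047] [ 0.58  0.25 -0.6 ]
```

View pics/c2.png

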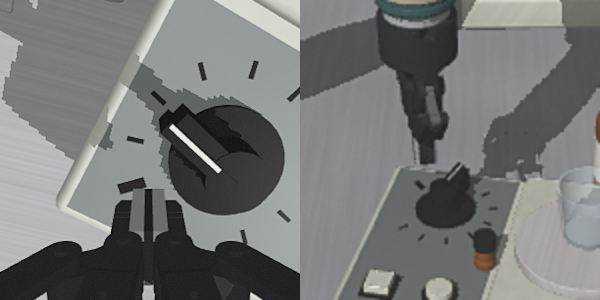

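```bash
python3 -m handwheel '[[[0,0,-1.2],0],[[0,0,-0.9],0],[[0.5,0,0],0],[[0.5,0,0],0],[[0.45,0.1,0],0]]'
python3 -m handwheel '[[[0.45,0.06,0],0],[[0.27,0,0],0],[[0.26,0,0],0],[[0.27,-0.05,0],0],[[0,0,0],0]]'
python3 - <<'E'
from h import *
o=get_obs(); print(o["ee_pos"].round(4),o["force"].round(2))
im=snapshot("wrist")
cv2.imwrite("pics/c3.png",im[100:400,170:470,::-1])
E
```

```text
time_s: 4.6
ee_pos: [0.5041, 0.0675, 0.0833]
ee_rot: [-1.323, 1.011, -1.012]
force: [0.1, 0.1, -1.1]
width: -0.0002
time_s: 5.1
ee_pos: [0.5176, 0.0679, 0.0836]
ee_rot: [-1.32, 1.009, -1.013]
force: [0.6, -0.4, 0.4]
width: 0.0002
[0.5176 0.0679 0.0836] [ 0.58 -0.39  0.39]
```

View pics/c3.png

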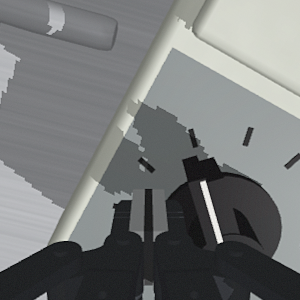

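```bash
python3 -m handwheel '[[[0.64,-0.32,0],0],[[0.49,-0.29,0],0],[[0.44,-0.37,0],0],[[0.2,-0.22,0],0],[[0.19,-0.23,0],0]]'
python3 -m handwheel '[[[0,0,0],0],[[0.1,-0.1,0],0],[[0,0,0],0]]'
python3 - <<'E'
from h import *
o=get_obs(); print(o["ee_pos"].round(4),o["force"].round(2))
im=snapshot("wrist")
cv2.imwrite("pics/c4.png",im[100:400,170:470,::-1])
E
```

```text
time_s: 5.65
ee_pos: [0.5365, 0.0527, 0.0834]
ee_rot: [-1.322, 1.01, -1.013]
force: [-0.2, -0.5, 0.3]
width: -0.0001
time_s: 5.95
ee_pos: [0.5364, 0.0524, 0.0833]
ee_rot: [-1.323, 1.011, -1.011]
force: [-0.6, 0.9, 0.2]
width: 0.0003
[0.5364 0.0524 0.0833] [-0.59  0.9   0.2 ]
```

View pics/c4.png

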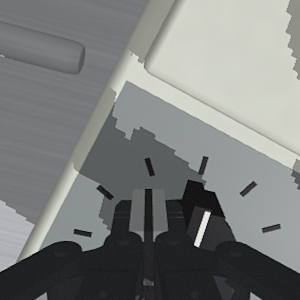

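```bash
python3 -m handwheel '[[[0.34,-0.16,0],0],[[0.24,-0.27,0],0],[[0.2,-0.3,0],0],[[0.1,-0.19,0],0],[[0,0,0],0]]'
python3 -m handwheel '[[[0.08,-0.18,0],0],[[0,0,0],0]]'
python3 - <<'E'
from h import *
o=get_obs(); print(o["ee_pos"].round(4),o["force"].round(2))
im=snapshot("wrist")
cv2.imwrite("pics/c5.png",im[100:400,170:470,::-1])
E
```

```text
time_s: 6.5
ee_pos: [0.5461, 0.0416, 0.0834]
ee_rot: [-1.323, 1.011, -1.014]
force: [0.5, -0.6, 0.5]
width: 0.0002
time_s: 6.7
ee_pos: [0.5463, 0.0405, 0.0834]
ee_rot: [-1.323, 1.011, -1.013]
force: [0.1, 0.0, -0.3]
width: -0.0005
[0.5463 0.0405 0.0834] [ 0.05  0.05 -0.25]
```

View pics/c5.png

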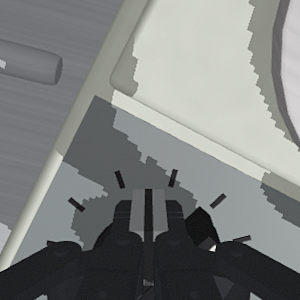

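```bash
python3 -m handwheel '[[[-0.2,0.6,0],0],[[0,0.4,0.5],0],[[0,0,3],0],[[0,0,4],0],[[0,0,4],0]]'
python3 -m handwheel '[[[-1.5,-2,2],0],[[-1.5,-2.5,0],0],[[0,0,0],0],[[0,0,0],0]]'
python3 - <<'E'
from h import *
o=get_obs(); print(o["ee_pos"].round(4),o["force"].round(2))
im=snapshot("wrist")
cv2.imwrite("pics/c6.png",im[30:330,170:570,::-1])
for n,z in dict(selector_axis=.101,pointer_tip=.089,round_key_top=.081,square_key_top=.081,vial=.07).items():
    for r in spot_point("wrist",n)[:1]: print(n,np.round(r["pixel"],1),round(r["score"],2),at("wrist",r["pixel"],z,o).round(4))
E
```

```text
time_s: 7.25
ee_pos: [0.5433, 0.0522, 0.1996]
ee_rot: [-1.324, 1.011, -1.01]
force: [1.3, -0.4, -0.1]
width: 0.0001
time_s: 7.65
ee_pos: [0.5138, 0.0065, 0.2188]
ee_rot: [-1.322, 1.011, -1.012]
force: [0.9, 0.4, 0.4]
width: -0.0002
[0.5138 0.0065 0.2188] [0.92 0.44 0.42]
selector_axis [289.3 233.1] 0.86 [0.5094 0.0282 0.101 ]
pointer_tip [325.5 190.4] 0.61 [0.5463 0.0095 0.089 ]
round_key_top [434. 266.] 0.89 [ 0.5075 -0.0966  0.081 ]
square_key_top [395.2 319. ] 0.92 [ 0.4512 -0.0812  0.081 ]
vial [404.4 202.2] 0.88 [ 0.5512 -0.0575  0.07  ]
```

View pics/c6.png

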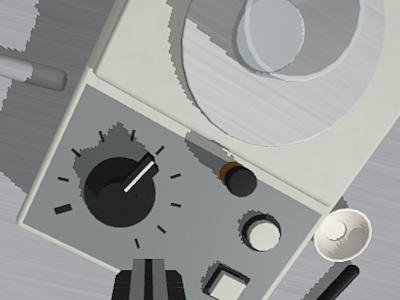

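```bash
python3 -m handwheel '[[[-0.3,-3.5,0],0],[[-0.3,-3.5,-2],0],[[-0.1,-3.35,-3],0],[[0,0,-4],0],[[0,0,-3],0]]'
python3 -m handwheel '[[[0,0,-0.9],0],[[0,0,0],0],[[0,0,0],0]]'
```

```text
time_s: 8.45
ee_pos: [0.5063, -0.0983, 0.0963]
ee_rot: [-1.323, 1.014, -1.013]
force: [0.7, 0.1, -0.4]
width: 0.0001
time_s: 8.75
ee_pos: [0.5079, -0.0967, 0.0902]
ee_rot: [-1.323, 1.009, -1.012]
force: [0.5, -0.6, -0.0]
width: 0.0002
```

```bash
python3 -m handwheel '[[[0,0,-0.4],0],[[0,0,-0.4],0],[[0,0,-0.3],0],[[0,0,0],0]]'
python3 -m handwheel '[[[0,0,-0.2],0],[[0,0,0],0]]'
python3 -m handwheel '[[[0,0,-0.2],0],[[0,0,0],0]]'
```

```text
time_s: 9.15
ee_pos: [0.5076, -0.0971, 0.0785]
ee_rot: [-1.322, 1.01, -1.012]
force: [1.1, 0.3, 2.1]
width: 0.0
time_s: 9.35
ee_pos: [0.5077, -0.0971, 0.0765]
ee_rot: [-1.322, 1.01, -1.012]
force: [1.7, 1.0, 3.2]
width: 0.0001
time_s: 9.55
ee_pos: [0.5077, -0.0971, 0.0759]
ee_rot: [-1.322, 1.01, -1.013]
force: [-1.5, 1.0, 16.0]
width: 0.0
```

Force climbed to 16 N with z stalling at 0.076, so the key is fully down. I'll release it, go clear and check.

```bash
python3 -m handwheel '[[[0,0,0],0],[[0,0,1],0],[[0,0,2],0],[[0,0,4],0],[[0,0,4],0]]'
python3 -m handwheel '[[[-1,2,3],0],[[-1,3,2],0],[[-1,3,0],0],[[0,0,0],0],[[0,0,0],0]]'
python3 - <<'E'
from h import *
o=get_obs(); print(o["ee_pos"].round(4),o["force"].round(2))
im=snapshot("wrist")
cv2.imwrite("pics/c7.png",im[30:330,170:570,::-1])
for n,z in dict(pointer_tip=.089,round_key_top=.081,square_key_top=.081,vial=.07).items():
    for r in spot_point("wrist",n)[:1]: print(n,round(r["score"],2),at("wrist",r["pixel"],z,o).round(4))
E
```

```text
time_s: 10.05
ee_pos: [0.5052, -0.097, 0.1846]
ee_rot: [-1.325, 1.014, -1.009]
force: [1.9, 0.2, -0.4]
width: 0.0003
time_s: 10.55
ee_pos: [0.4761, -0.0169, 0.2341]
ee_rot: [-1.325, 1.011, -1.01]
force: [0.7, -0.7, 0.2]
width: 0.0001
[ 0.4761 -0.0169  0.2341] [ 0.68 -0.69  0.17]
pointer_tip 0.66 [0.546  0.0108 0.089 ]
round_key_top 0.95 [ 0.5085 -0.0991  0.081 ]
square_key_top 0.58 [ 0.4522 -0.0842  0.081 ]
vial 0.73 [ 0.5519 -0.054   0.07  ]
```

View pics/c7.png

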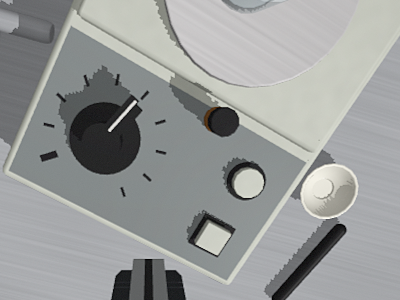

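The pointer is on tick 5 at (145,95), both keys are up, and the vial, dish and marker are standing where they were.

```bash
python3 -c "from bench import close_job; print(close_job())"
```

```text
the job is handed in; nothing more can be done
None
```

The stirrer is set to speed 5, the start key has been pressed and released, and the job is handed in at about 10.6 s of the 56 s allowed. `close_job` gave no verdict, so what follows rests on my own readings.

- **Selector:** It started at position 2. I pushed the pointer from one side with closed fingers, 2→3→4→5, and checked the picture after each click. I then backed off. The final picture shows the pointer on the fifth short tick, with the tip measured at (0.546, 0.011) m against (0.5475, 0.0103) expected. I could not read the joint angle directly.
- **Round key:** I pressed it until the tool stopped at 5 mm of travel, about 0.076 m high, and the force rose to 16 N. I then released it. It looks up again in the final picture.
- **Other things:** The square key was not touched and looks up. The vial is within about 4 mm of where I first measured it on its own, which is measurement noise. The dish and marker look unmoved. I did not re-measure the beaker, reagent bottle, flask or spatula, and the arm did not go near them.
- **Robot:** It is clear of everything at a height of 0.234 m, and the force reading is only noise (below 1 N).

One reading disagreed: the first network position for the vial in the side view landed on something else. I used the spot I read from the picture itself instead.

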